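Unfold the crank and clamp a specimen cup

TASK

The lidded specimen cup must be held in the crank-driven cup clamp. Fold the crank's handle out until it stands upright at its stop, then turn the crank clockwise with it, by feel, until the cup is gripped firmly between jaw and V stop (about 15 N, and never above 30 N, which would crack it). Do not touch the cup itself or disturb the other things, and leave the handle standing upright.

Things in the scene. Friction and masses are not known exactly. Their poses are not given: they have to be found in the camera images.
- cup_clamp: Fixed cup clamp: grey base plate 270 x 100 x 12 mm, white gear housing (90 x 84 mm, top 66 mm up) at one end. Origin: on the worktop under the vertical crank axis, mid-housing. x points along the plate from housing to cup and V stop (jaw travel), plate from x = -55 to +215 mm; z up. The jaw's face starts at x = 70 mm; its rubber pad sits on springs, about 8 N/mm in all. The jaw stays where left.
- crank (a joint): crank angle, rad; 0 at the start, grows clockwise from above (tightening), end at 4.8. Moves the jaw 12 mm per rad. Flat steel arm 16 mm wide, its top 88 mm above the worktop, 60 mm from axis to handle pivot. Friction 0.35 N m (about 6 N at the handle); each 10 N of clamping adds 0.12 N m (2 N at the handle). Stays where left.
- handle (a joint): fold angle of the crank handle, rad: 0 = folded flat back along the arm over the crank axis, 1.58 = its stop, upright (working position). Stiff hinge, 0.15 N m (about 3 N at the grip), stays where it is left.
- crank_axis (a point): point on the vertical crank axis at the height of the handle's pivot, 98 mm above the worktop; turns with nothing
- handle_pivot (a point): the handle's hinge pin in the fork at the outer end of the crank arm, 60 mm from the crank axis, 98 mm above the worktop; the pin is level and square to the arm
- handle_grip (a point): point on the handle's centre line 55 mm from the pivot. The grip is a black cylinder 17 mm thick that turns freely on its stem, from 15 to 77 mm from the pivot (stem ends at 81 mm). Folded, its centre line lies 10 mm above the arm's top.
- specimen_cup: clear cup with red screw lid, body 60 mm across, 74 mm tall, loose on the clamp's plate (12 mm up) between jaw and V stop; origin: centre of underside. The V stop may be set anywhere in a 15 mm span and is not measured: the jaw first meets the cup, slides it freely to the stop, and only then (at 2.3 to 3.7 rad of crank) does the resistance rise, so it must be felt.
- bench_timer: bystander: small cream bench timer 64 x 68 x 21 mm, loose; origin at the centre of its underside
- forceps: bystander: steel forceps 128 mm long lying on the worktop, loose; origin at the centre of its underside
- marker_1: bystander: white marker pen 132 mm long lying on the worktop, loose; origin at the centre of its underside
Things that resemble listed ones, but are neither listed nor needed, are in the scene too. Leave any green or orange look-alike of the specimen_cup alone.

How it is judged:
By the outcome, as a careful person would: the job done as asked, in the order asked, and still so for the second after the job is handed in, with the robot touching nothing.
It also fails if it takes over 72 s, if anything falls off the work surface, if the arm or the gripper's body presses on something with over 40 N, if the wrist force passes 120 N, or if a joint passes its speed limit or range.

ROBOT

A 6-joint arm with a two-finger parallel gripper is mounted at the origin on a cart in front of the work surface, level with it; the furniture and walls round the work are solid. World frame = base frame: x ahead of the robot, y to its left, z up, the work surface at z = 0. Lengths are in mm, angles in rad, forces in N, time in s.
With the tool pointing down it reaches from about 275 to 1000 mm from the base axis. Payload 8.4 kg.
Tool frame: the origin (TCP) lies at the centre of the arm's flange, where the gripper is bolted on; the fingertips stand 173 mm ahead of it and the grasp point (between the pads) lies 155 mm ahead of it; z points along the fingers, y is the direction in which the jaws open and shut (so a half turn about z gives the same grasp; the last joint's range is limited). The gripper opens to 85 mm and grips with 20 to 120 N. Pads are 22 mm wide; open, the fingers measure 114 mm over their backs; the gripper's body (76 mm by 85 mm) begins 54 mm behind the grasp point. The pads swing forward as they close: fully open they stand 13 mm farther back than shut.
Start: joints at [-1.329, 0.353, 1.633, -0, 1.155, -0.002], TCP at [150.869, -606.521, 404.681] pointing down, gripper open.
Joint ranges: [-2.63, 2.63], [-0.92, 2.1], [0.06, 2.66], [-1.3, 4.44], [0, 2.69], [-3.02, 3.02]. Speed limits (rad/s): [2.22, 2.22, 2.79, 3.14, 3.14, 3.14].

INTERFACE

Orientations are given as [roll, pitch, yaw] about the fixed x, y, z axes, in that order (R = Rz(yaw) Ry(pitch) Rx(roll)).
In Python, from rig import sense, grab_frame, camera_model, sign_off gives the robot as it stands. The module is installed in compiled form; this text tells all that it offers.
- The arm moves only by the tool step_arm, never from a script. Its argument "commands" is a list of rows, each a list of 3 entries, a list of its own where there are three numbers: the shift along the tool's x, y, z in mm, then the turn about the tool's z in rad, then the opening, from 0 (shut) to 1 (fully open). A call has 1 to 20 rows; each row shifts and turns the pose as measured when the row begins, along the tool's axes as they then stand; what a row does not reach is not made up. A row lasts 1/8 s, in which the tool goes at most 62.5 mm and 10.7 degrees, less where a joint would pass 70% of its speed; a pose out of reach is approached as far as the arm can. A call with a gripper value outside its range is refused whole. The fingers move at their own pace and stop on an object; "force" is the grip in N (left out, the last holds). Time passes only in rows, so rows that do not move let the fingers close. It gives the time, the measured TCP pose, the force and the opening at its end, in the units of the state.
- sense(): the state, without advancing time (a new reading comes with each control period).
- grab_frame(name): name is "scene" or "top" or "wrist"; returns the picture (480x640x3 uint8, blue, green, red); there is no depth.
- camera_model(name): a dict with "fx", "fy", "cx", "cy" (pixels), "R" (3x3) and "t" (3): a world point X has camera coordinates R X + t. Camera axes: x right, y down, z forward; pixel columns grow to the right and rows downward; lengths in mm; the calibration is good to about 2 mm. A picture is of the moment at which its call begins: read the wrist's pose just before it. camera_model takes no time and is no camera call; for the wrist camera it gives the pose at the moment of the call.
- sign_off(): hands the job in, once; it reports no verdict.
The state is a dict: "clock": time; "qpos": joint angles; "qvel": joint speeds; "joint_efforts": joint torques, N m; "eef_pos": TCP position; "tcp_rot": TCP orientation; "contact_force": force on the tool from outside, world axes, zero at the start; "wrist_torque": the same for the moment, N m; "opening": opening from 0.0 (shut) to 1.0 (fully open).
Only numpy, scipy, OpenCV 4.12 (cv2) and the standard library are available. Lean on these libraries where they do the work, as an engineer would, in place of code of your own. Each camera call takes 0.05 s, during which the arm holds its last target. There are 200 camera calls.

## Working session

There is one attempt and no reset: what is moved stays moved. The work goes in short steps, Python scripts to look and compute and a tool call to move; the robot and the scene stay as the last step left them, time stands still between calls to the robot, and variables do not carry over. Pictures are saved under pics/ and viewed, about 8 in all and at most 12, crops included, and the job is handed in when it is done.

Besides the shell and the picture viewer there is one more tool, called as name([rows], argument=value, ...), one row to a line, values as JSON. step_arm: Moves the arm, as the interface text tells. Its arguments: {"type":"object","properties":{"commands":{"type":"array","items":{"type":"array"}},"force":{"type":"number"}},"required":["commands"]}

```bash
mkdir -p pics
python3 - <<'E'
from rig import *
import cv2
s=sense();print(s)
for n in("scene","top"):
    cv2.imwrite(f"pics/{n}0.png",grab_frame(n)); print(n,camera_model(n))
E
```

```text
{'clock': 0.0, 'qpos': array([-1.32941844e+00,  3.53652304e-01,  1.63414553e+00,  2.10562137e-05,
        1.15522006e+00, -2.41267492e-03]), 'qvel': array([0.00039436, 0.00100374, 0.00055445, 0.00053937, 0.00089042,
       0.0024277 ]), 'joint_efforts': array([-1.06972162e-03, -6.05255198e+01, -3.42062688e+01, -1.41385408e-04,
        9.39987134e-03,  1.57865435e-05]), 'eef_pos': array([ 150.80166455, -606.28392189,  403.95404681]), 'tcp_rot': array([-3.14016746e+00, -2.26904358e-05,  2.43782033e-01]), 'contact_force': array([ 0.17743168, -0.21508735, -0.42542641]), 'wrist_torque': array([ 0.02361449, -0.00562012, -0.04882356]), 'opening': 1.0011071481939462}
scene {'fx': 620.3177596898647, 'fy': 620.3177596898647, 'cx': 317.2396921424859, 'cy': 244.67550151003462, 'R': array([[-0.8513255 , -0.52459147, -0.00697788],
       [-0.34711211,  0.57317923, -0.74227943],
       [ 0.39339303, -0.6294993 , -0.67005414]]), 't': array([ 462.78241324,  204.19424719, 1195.65808161])}
top {'fx': 591.9995443932287, 'fy': 591.9995443932287, 'cx': 325.61123450437236, 'cy': 229.83895946601217, 'R': array([[ 0.00893305, -0.99995959, -0.00100587],
       [-0.99377645, -0.00876611, -0.11104743],
       [ 0.11103413,  0.0019916 , -0.9938146 ]]), 't': array([  47.59927419,  534.40424331, 1337.90313495])}
```

View pics/scene0.png

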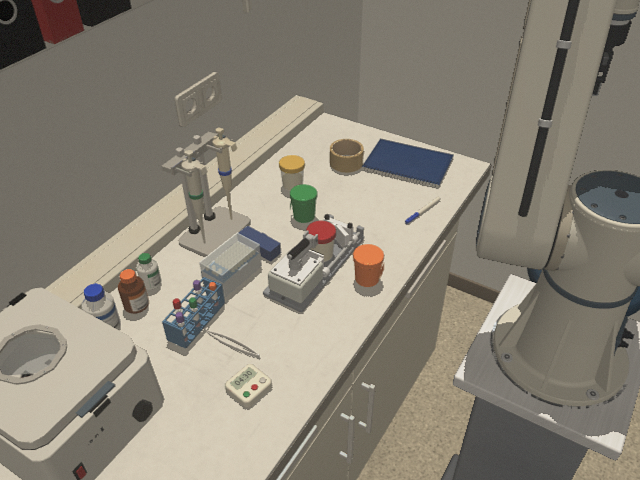

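View pics/top0.png

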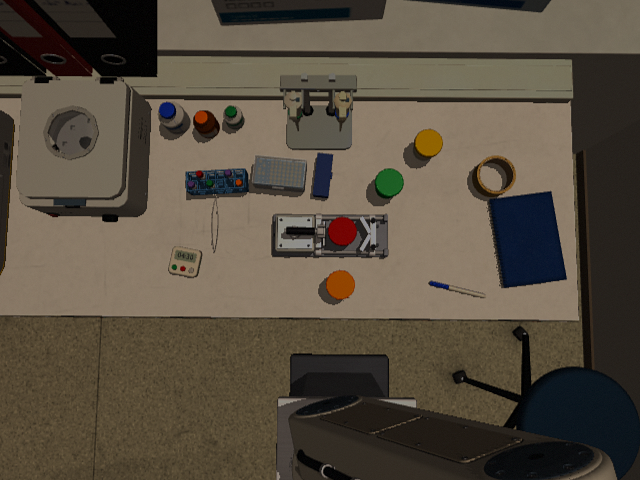

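The scene view shows the clamp at about (315,260), with the housing on the left and the red-lidded cup to its right. In the top view the plate spans columns 272–388 and rows 214–257. I'll enlarge both.

```bash
cat > h.py <<'E'
from rig import *
import numpy as np, cv2
def proj(n,X):
    m=camera_model(n); p=np.asarray(X,float)@m["R"].T+m["t"]
    return np.c_[m["fx"]*p[...,0]/p[...,2]+m["cx"], m["fy"]*p[...,1]/p[...,2]+m["cy"]]
def back(n,uv,z):
    m=camera_model(n); d=m["R"].T@np.array([(uv[0]-m["cx"])/m["fx"],(uv[1]-m["cy"])/m["fy"],1]); c=-m["R"].T@m["t"]
    return c+d*(z-c[2])/d[2]
E
python3 - <<'E'
from h import *
a=cv2.imread("pics/top0.png")[205:265,262:397]; b=cv2.imread("pics/scene0.png")[205:310,255:375]
a=cv2.resize(a,None,fx=5.9,fy=5.9,interpolation=3);cv2.imwrite("pics/topc.png",a)
b=cv2.resize(b,None,fx=5.5,fy=5.5,interpolation=3);cv2.imwrite("pics/scenec.png",b)
E
```

```text
(no output)
```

View pics/topc.png

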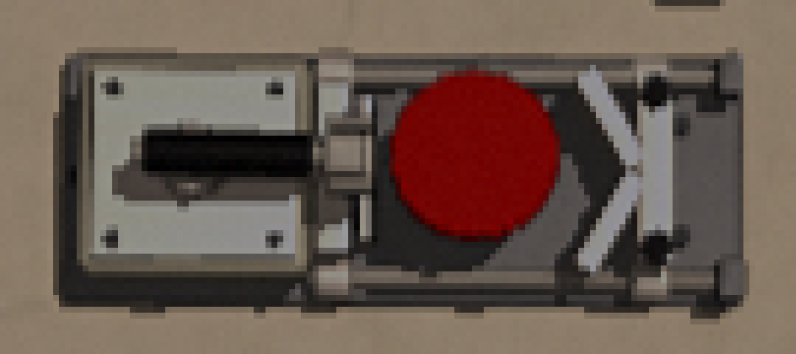

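View pics/scenec.png

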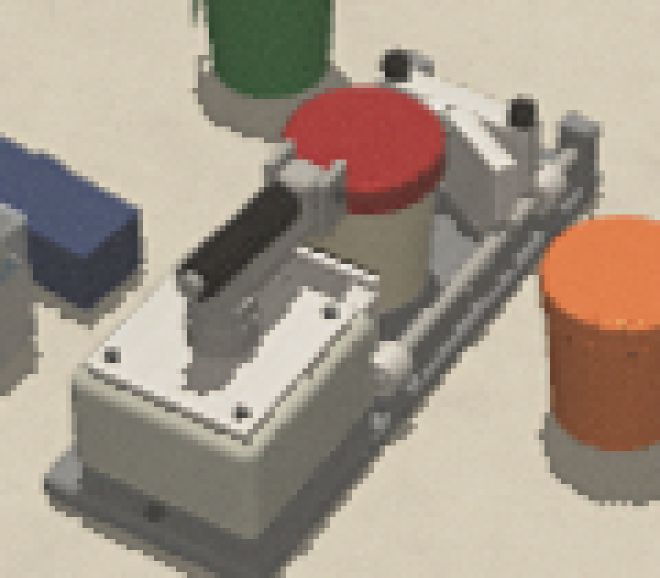

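Top crop: plate corners are about (57,55) to (745,305), housing top (82,60) to (305,270), black grip (143–315, row 153), fork at about (350,157). The scene crop shows the crank arm pointing at the cup and the handle folded flat back over the housing.

Run:
```python
from h import *
f=lambda u,v:(262+u/5.9-.4,205+v/5.9-.4)
for nm,u,v,z in [("plTL",62,55,12),("plBL",57,305,12),("plTR",743,55,12),("plBR",745,308,12),("hTL",80,60,66),("hBL",80,270,66),("hTR",305,60,66),("hBR",305,270,66),("tip",140,153,98),("gripEnd",315,155,98),("fork",350,157,98),("s1",112,87,66),("s2",275,87,66),("s3",112,238,66),("s4",275,239,66),("lid",475,155,86)]:
    print(nm,back("top",f(u,v),z).round(1))
g=lambda u,v:(255+u/5.5-.4,205+v/5.5-.4)
for nm,u,v,z in [("tip",190,283,98),("fork",312,178,98),("s1",112,356,66),("s2?",329,313,66),("s3",242,411,66)]:
    print("scene",nm,back("scene",g(u,v),z).round(1))
```

```text
plTL [572.4 178.3  12. ]
plBL [472.8 178.4  12. ]
plTR [574.8 -92.6  12. ]
plBR [474.1 -93.1  12. ]
hTL [563.1 166.4  66. ]
hBL [482.7 164.9  66. ]
hTR [563.9  80.3  66. ]
hBR [483.4  79.4  66. ]
tip [524.  140.6  98. ]
gripEnd [523.9  75.5  98. ]
fork [523.2  62.5  98. ]
s1 [552.8 153.9  66. ]
s2 [553.4  91.7  66. ]
s3 [495.  152.9  66. ]
s4 [495.1  91.   66. ]
lid [525.7  15.7  86. ]
scene tip [528.8 131.1  98. ]
scene fork [521.4  58.3  98. ]
scene s1 [551.6 151.5  66. ]
scene s2? [494.6  89.8  66. ]
scene s3 [494.4 150.6  66. ]
```

Both cameras agree: the crank axis is at about (523.5, 122) and clamp x runs along world −y. So the pivot is at about (523.5, 62) and the folded grip lies along y 77–128 at z 98. I'll rotate the tool to yaw π/2 (jaws along world x) and travel high.

step_arm([
  [[0,0,0],-0.166,1],
  [[0,0,0],-0.166,1],
  [[0,0,0],-0.166,1],
  [[0,0,0],-0.166,1],
  [[0,0,0],-0.166,1],
  [[0,0,0],-0.166,1],
  [[0,0,0],-0.166,1],
  [[0,0,0],-0.166,1],
  [[50,26,0],0,1],
  [[50,26,0],0,1],
  [[50,26,0],0,1],
  [[50,26,0],0,1],
  [[50,26,0],0,1],
  [[50,26,0],0,1],
  [[50,26,0],0,1],
  [[50,26,0],0,1],
  [[50,26,0],0,1],
  [[50,26,0],0,1],
  [[50,26,0],0,1],
  [[50,26,0],0,1],
], force=25)

```text
clock: 2.6
eef_pos: [440.4, 24.8, 403.5]
tcp_rot: [3.141, -0.008, 1.61]
contact_force: [0.5, -0.6, 0.3]
opening: 0.998
```

step_arm([
  [[46,40,0],0.04,1],
  [[46,40,0],0,1],
  [[0,0,40],0,1],
  [[0,0,30],0,0.6],
  [[0,0,0],0,0.6],
  [[0,0,0],0,0.6],
])

```text
clock: 3.35
eef_pos: [521.7, 127.1, 332.7]
tcp_rot: [3.14, -0.009, 1.576]
contact_force: [-0.1, 0.6, 0.2]
opening: 0.599
```

Run:
```python
from h import *
s=sense();print(s["eef_pos"],s["tcp_rot"],s["opening"],s["qpos"],s["contact_force"])
print(proj("wrist",[[523.5,62,98],[523.5,143,98],[523.5,117,98]]))
cv2.imwrite("pics/w1.png",grab_frame("wrist"))
```

```text
[521.74831305 127.09164618 332.70935151] [ 3.1399074  -0.00864994  1.57552053] 0.5985280142268913 [0.23360619 0.30015357 1.89031841 0.00990416 0.94753994 0.22312275] [-0.09860411  0.6371564   0.23057237]
[[319.17029562 360.73818022]
 [319.86369661 240.37113672]
 [319.62607912 281.61900772]]
```

View pics/w1.png

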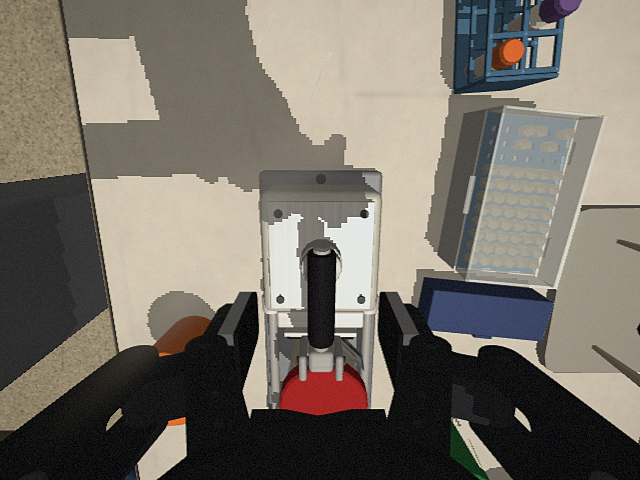

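The wrist view puts the fork pin at about (321,361) and the stem tip at about (321,245), matching the predictions to 1–2 mm (grip x ≈ 524). Next I'll descend over the grip at about 55 mm from the pivot and close gently.

step_arm([
  [[-12,2.3,35],0,0.6],
  [[0,0,28],0,0.6],
  [[0,0,7],0,0.6],
  [[0,0,0],0,0.6],
])

```text
clock: 3.9
eef_pos: [526.7, 115.0, 267.2]
tcp_rot: [3.13, -0.011, 1.574]
contact_force: [-1.1, 0.6, -0.6]
opening: 0.602
```

step_arm([
  [[0,-4,4],0,0.6],
  [[0,0,0],0,0.6],
])

```text
clock: 4.15
eef_pos: [523.1, 115.2, 265.0]
tcp_rot: [3.127, -0.011, 1.574]
contact_force: [-0.8, -0.3, 0.2]
opening: 0.603
```

step_arm([
  [[0,-1,3],0,0.5],
  [[0,0,0],0,0.35],
  [[0,0,0],0,0.25],
  [[0,0,0],0,0.1],
  [[0,0,0],0,0.1],
  [[0,0,0],0,0.1],
], force=25)

```text
clock: 4.9
eef_pos: [522.0, 115.4, 262.9]
tcp_rot: [3.127, -0.012, 1.574]
contact_force: [-0.9, -0.7, 1.4]
opening: 0.186
```

Gripped: opening 0.186 is about 16 mm. Next comes the first half of the fold arc (radius 55).

step_arm([
  [[-0.3,0,-5.5],0,0.1],
  [[-0.8,0,-5.4],0,0.1],
  [[-1.4,0,-5.3],0,0.1],
  [[-1.8,0,-5.2],0,0.1],
  [[-2.4,0,-5],0,0.1],
  [[-2.9,0,-4.7],0,0.1],
  [[-3.3,0,-4.4],0,0.1],
  [[-3.8,0,-4],0,0.1],
])

```text
clock: 5.9
eef_pos: [521.4, 96.7, 303.1]
tcp_rot: [3.128, -0.011, 1.574]
contact_force: [2.6, -1.1, -9.8]
opening: 0.182
```

step_arm([
  [[-3.3,0,-2.8],0,0.1],
  [[-3.8,0,-2.6],0,0.1],
  [[-4.8,0,-2.6],0,0.1],
  [[-5,0,-2.2],0,0.1],
  [[-5.2,0,-1.7],0,0.1],
  [[-5.4,0,-1.2],0,0.1],
  [[-5.4,0,-0.6],0,0.1],
])

```text
clock: 6.78
eef_pos: [521.5, 63.0, 318.9]
tcp_rot: [3.126, -0.015, 1.573]
contact_force: [1.0, 5.9, -1.6]
opening: 0.185
```

step_arm([
  [[-2,0,0],0,0.1],
  [[-1.5,0,0],0,0.1],
])

```text
clock: 7.02
eef_pos: [521.4, 59.2, 319.4]
tcp_rot: [3.126, -0.016, 1.573]
contact_force: [0.9, 5.5, -3.2]
opening: 0.185
```

step_arm([
  [[-1.5,0,0.3],0,0.1],
  [[-1,0,0],0,0.1],
])

```text
clock: 7.28
eef_pos: [521.4, 56.7, 319.7]
tcp_rot: [3.126, -0.017, 1.572]
contact_force: [0.7, 5.2, -5.5]
opening: 0.184
```

step_arm([
  [[-1.2,0,0.6],0,0.1],
  [[-1.2,0,0.6],0,0.1],
])

```text
clock: 7.52
eef_pos: [521.5, 54.5, 319.5]
tcp_rot: [3.126, -0.018, 1.572]
contact_force: [-1.2, 6.2, 3.0]
opening: 0.186
```

Run:
```python
from h import *
s=sense();print(s["eef_pos"],s["contact_force"])
a=grab_frame("scene")
print(proj("scene",[[524,61,98],[524,61,179]]))
a=cv2.resize(a[160:300,245:385],None,fx=4,fy=4,interpolation=3);w=cv2.resize(grab_frame("wrist"),None,fx=.0+.5,fy=.5)
cv2.imwrite("pics/s2.png",a)
```

```text
[521.49259212  54.51790354 319.50184821] [-1.22605416  6.2447994   2.96204563]
[[309.59354831 237.27988283]
 [308.97784647 206.96297234]]
```

View pics/s2.png

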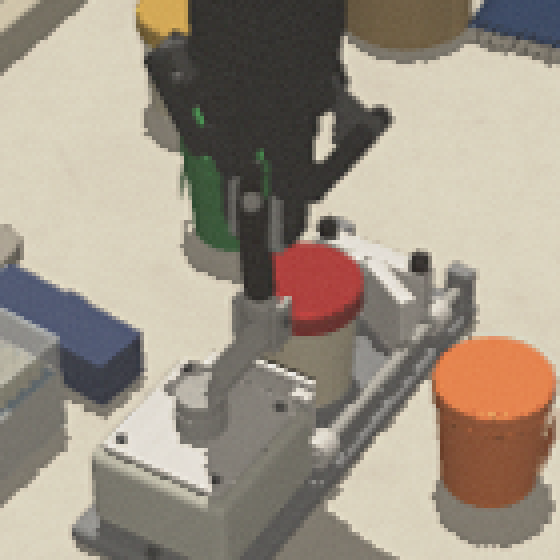

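The scene crop shows the handle close to upright: fork at about (262,305), tip at about (250,200). That is roughly 0.1 rad short of the expected vertical tip, with some slip in the pads. I'll regrasp centred with a firmer grip and push to the stop.

step_arm([
  [[0,0,0],0,0.4],
  [[0,0,0],0,0.4],
  [[6,0,0],0,0.4],
  [[0,0,0],0,0.4],
  [[0,0,0],0,0.1],
  [[0,0,0],0,0.1],
  [[0,0,0],0,0.1],
], force=60)

```text
clock: 8.5
eef_pos: [521.4, 59.8, 320.7]
tcp_rot: [3.126, -0.016, 1.573]
contact_force: [-0.5, -0.2, 3.1]
opening: 0.177
```

step_arm([
  [[-1.5,0,0],0,0.1],
  [[-1.5,0,0],0,0.1],
])

```text
clock: 8.75
eef_pos: [521.4, 57.7, 320.8]
tcp_rot: [3.125, -0.019, 1.572]
contact_force: [-0.6, 7.7, 2.4]
opening: 0.178
```

step_arm([
  [[-1.5,0,0],0,0.1],
  [[-1.5,0,0],0,0.1],
])

```text
clock: 9.0
eef_pos: [521.4, 56.3, 320.8]
tcp_rot: [3.126, -0.024, 1.57]
contact_force: [-0.5, 8.1, 1.9]
opening: 0.18
```

step_arm([
  [[-1.5,0,0],0,0.1],
  [[-1.5,0,0],0,0.1],
  [[-1.5,0,0],0,0.1],
])

```text
clock: 9.38
eef_pos: [521.4, 54.4, 320.7]
tcp_rot: [3.126, -0.032, 1.567]
contact_force: [-0.7, 8.9, 1.6]
opening: 0.179
```

step_arm([
  [[1.5,0,0],0,0.1],
  [[0,0,0],0,0.1],
])

```text
clock: 9.62
eef_pos: [521.4, 56.0, 320.7]
tcp_rot: [3.126, -0.032, 1.567]
contact_force: [-0.1, 0.3, 1.5]
opening: 0.172
```

```bash
cat >> h.py <<'E'
from scipy.spatial.transform import Rotation as Ro
def st():
    s=sense(); R=Ro.from_euler("xyz",s["tcp_rot"]).as_matrix()
    g=s["eef_pos"]+155*R[:,2]; d=g[:2]-[523.5,121.5]; phi=(-np.pi/2-np.arctan2(d[1],d[0]))%(2*np.pi)
    phi=phi if phi<5.5 else phi-2*np.pi
    t=np.array([-np.cos(phi),np.sin(phi)]); rad=d/np.hypot(*d)
    F=s["contact_force"]
    print("t%.2f grasp"%s["clock"],g.round(1),"phi %.3f r %.1f"%(phi,np.hypot(*d)),"Ft %.1f Fr %.1f Fz %.1f"%(-F[:2]@t,F[:2]@rad,F[2]),"rot",s["tcp_rot"].round(3),"op %.3f"%s["opening"])
    return s,phi,g,R
def plan(dphi,n,s,phi,g,R,r=60):
    out=[]; p=g.copy()
    for i in range(1,n+1):
        a=phi+dphi*i/n; q=np.array([523.5-r*np.sin(a),121.5-r*np.cos(a),g[2]])
        out.append([(R.T@(q-p)).round(1).tolist(),0,0.1]); p=q
    print(out)
E
python3 - <<'E'
from h import *
st()
a=grab_frame("scene")
cv2.imwrite("pics/s3.png",cv2.resize(a[195:255,275:355],None,fx=8,fy=8,interpolation=3))
print(proj("scene",[[524,61,98],[524,61,179],[524,69,178]]))
E
```

```text
t9.62 grasp [523.9  60.9 165.8] phi -0.006 r 60.6 Ft -0.1 Fr -0.3 Fz 1.5 rot [ 3.126 -0.032  1.567] op 0.172
[[309.59354831 237.27988283]
 [308.97784647 206.96297234]
 [306.85124757 209.49726936]]
```

View pics/s3.png

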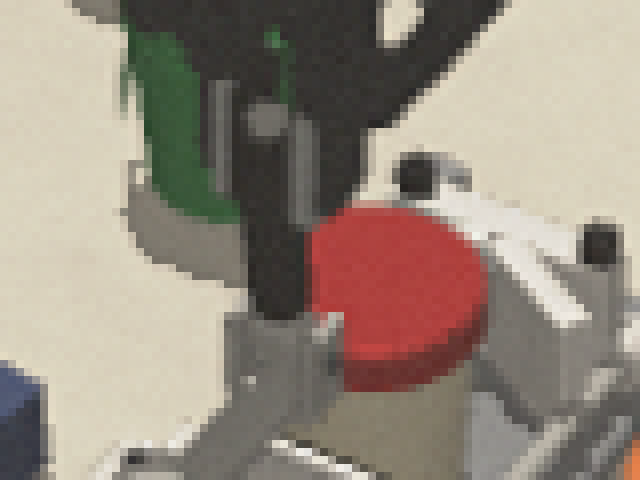

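Stem tip at (308.1, 209.7) against (309.0, 207.0) expected for upright: maybe still about 0.05 rad short. The pads' torsional hold masks the stop. I'll push it instead with shut fingers from the +y side, which gives a clean feel.

step_arm([
  [[0,0,0],0,0.5],
  [[0,0,0],0,0.5],
  [[16,0,0],0,0.5],
  [[16,0,0],0,0.3],
  [[0,0,0],0,0],
  [[0,0,0],0,0],
  [[0,0,0],0,0],
  [[-8,0,0],0,0],
  [[0,0,0],0,0],
], force=30)

```text
clock: 10.8
eef_pos: [521.5, 81.6, 321.3]
tcp_rot: [3.125, -0.031, 1.568]
contact_force: [-1.1, 0.4, -0.1]
opening: -0.003
```

```bash
python3 -c "
from h import *
st()"
```

```text
t10.80 grasp [524.1  86.4 166.4] phi -0.017 r 35.1 Ft -1.1 Fr -0.4 Fz -0.1 rot [ 3.125 -0.031  1.568] op -0.003
```

step_arm([
  [[-2,0,0],0,0],
  [[-2,0,0],0,0],
])

```text
clock: 11.05
eef_pos: [521.7, 77.3, 321.4]
tcp_rot: [3.125, -0.032, 1.567]
contact_force: [-0.7, 1.7, 2.0]
opening: -0.001
```

step_arm([
  [[-1,0,0],0,0],
  [[-1,0,0],0,0],
])

```text
clock: 11.3
eef_pos: [521.7, 75.2, 321.6]
tcp_rot: [3.124, -0.032, 1.567]
contact_force: [-0.7, 2.7, 1.2]
opening: 0.003
```

step_arm([
  [[-1,0,0],0,0],
  [[-1,0,0],0,0],
])

```text
clock: 11.55
eef_pos: [521.8, 73.9, 321.6]
tcp_rot: [3.124, -0.034, 1.566]
contact_force: [0.1, 8.2, 1.6]
opening: 0.003
```

step_arm([
  [[-1,0,0],0,0],
  [[-1,0,0],0,0],
])

```text
clock: 11.8
eef_pos: [521.8, 73.4, 321.6]
tcp_rot: [3.124, -0.038, 1.565]
contact_force: [-0.0, 8.6, 1.2]
opening: 0.001
```

The stop is felt: about 2.5 N while swinging, then 8+ N with the fingertip stationary. The handle centre comes out at y ≈ 60, so it is upright. For cranking I'll cage the handle loosely, pads tangential, and turn the tool with the crank. That needs wrist range, so I raise and rotate half a turn first.

step_arm([
  [[5,0,-20],0,0],
  [[0,0,-40],0,0.3],
  [[0,0,0],-0.18,0.4],
  [[0,0,0],-0.18,0.4],
  [[0,0,0],-0.18,0.4],
  [[0,0,0],-0.18,0.4],
  [[0,0,0],-0.18,0.4],
  [[0,0,0],-0.18,0.4],
  [[0,0,0],-0.18,0.4],
  [[0,0,0],-0.18,0.4],
  [[0,0,0],-0.18,0.4],
  [[0,0,0],-0.18,0.4],
  [[0,0,0],-0.18,0.4],
  [[0,0,0],-0.18,0.4],
  [[0,0,0],-0.18,0.4],
  [[0,0,0],-0.18,0.4],
  [[0,0,0],-0.18,0.4],
  [[0,0,0],-0.18,0.4],
  [[0,0,0],-0.18,0.4],
  [[0,0,0],0,0.4],
])

```text
clock: 14.3
eef_pos: [517.8, 76.6, 379.0]
tcp_rot: [-3.131, 0.014, -1.564]
contact_force: [0.6, -0.9, 0.3]
opening: 0.399
```

```bash
python3 -c "
from h import *
s,p,g,R=st();print(s['qpos'].round(3),s['eef_pos']);print((R.T@(np.array([523.5,60.5,g[2]])-g)).round(1))"
```

```text
t14.30 grasp [519.4  78.8 224. ] phi 0.096 r 42.9 Ft 0.7 Fr 0.8 Fz 0.3 rot [-3.131  0.014 -1.564] op 0.399
[ 0.14   0.221  1.88   0.015  1.029 -3.016] [517.78552454  76.56593532 378.95160184]
[18.3 -4.  -0.2]
```

step_arm([
  [[0,0,0],0.1,0.4],
  [[9,-2,0],0,0.4],
  [[9,-2,0],0,0.4],
  [[0,0,0],0,0.4],
])

```text
clock: 14.8
eef_pos: [520.1, 56.1, 378.3]
tcp_rot: [-3.133, 0.014, -1.66]
contact_force: [0.4, -0.1, 0.1]
opening: 0.399
```

```bash
python3 -c "
from h import *
s,p,g,R=st();print(s['qpos'].round(3),s['eef_pos']);print((R.T@(np.array([523.5,60.5,156])-g)).round(1))"
```

```text
t14.80 grasp [521.6  58.2 223.3] phi 0.030 r 63.3 Ft 0.4 Fr 0.1 Fz 0.1 rot [-3.133  0.014 -1.66 ] op 0.399
[ 0.101  0.221  1.88   0.014  1.029 -2.96 ] [520.10930521  56.10720489 378.29219202]
[-1.5 -1.1 67.4]
```

step_arm([
  [[-1.5,-1.5,34],0,0.4],
  [[0,0,25],0,0.4],
  [[0,0,8],0,0.4],
  [[0,0,0],0,0.26],
  [[0,0,0],0,0.26],
])

```text
clock: 15.42
eef_pos: [523.6, 57.6, 311.6]
tcp_rot: [-3.13, 0.015, -1.657]
contact_force: [-0.1, -0.1, 0.1]
opening: 0.258
```

```bash
cat >> h.py <<'E'
def plan2(n,a0,a1,r=60.5,op=0.26,lead=0):
    "rows from current pose to crank angle a1, tool turned to follow (yaw = -pi/2 - phi)"
    s,phi,g,R=st(); Rr=R; p=g.copy(); out=[]
    yaw=s["tcp_rot"][2]; want=-np.pi/2-a1; tot=(yaw-want+np.pi)%(2*np.pi)-np.pi
    for i in range(1,n+1):
        a=a0+(a1-a0)*i/n; t=np.array([-np.cos(a),np.sin(a)])
        q=np.r_[np.array([523.5-r*np.sin(a),121.5-r*np.cos(a)])+lead*t,g[2]]
        dz=tot/n
        out.append([(Rr.T@(q-p)).round(1).tolist(),round(dz,3),op]); p=q
        Rr=Rr@Ro.from_rotvec([0,0,dz]).as_matrix()
    print(out); print("j6",s["qpos"][5].round(2))
E
python3 -c "
from h import *
plan2(6,0,0.6,lead=2)"
```

```text
t15.43 grasp [525.5  59.8 156.6] phi -0.033 r 61.8 Ft -0.1 Fr 0.1 Fz 0.1 rot [-3.13   0.015 -1.657] op 0.258
[[[-0.9, 10.2, -0.1], np.float64(0.086), 0.26], [[-0.1, 6.1, -0.1], np.float64(0.086), 0.26], [[-0.2, 6.0, -0.1], np.float64(0.086), 0.26], [[-0.2, 6.0, -0.0], np.float64(0.086), 0.26], [[-0.3, 6.0, -0.0], np.float64(0.086), 0.26], [[-0.4, 6.0, -0.0], np.float64(0.086), 0.26]]
j6 -2.96
```

step_arm([
  [[-0.9,8,0],0.086,0.26],
  [[-0.1,6,0],0.086,0.26],
  [[-0.2,6,0],0.086,0.26],
  [[-0.2,6,0],0.086,0.26],
  [[-0.3,6,0],0.086,0.26],
  [[-0.4,6,0],0.086,0.26],
])

```text
clock: 16.18
eef_pos: [494.6, 69.8, 318.3]
tcp_rot: [-3.117, 0.033, -2.187]
contact_force: [4.9, -4.3, -3.6]
opening: 0.26
```

```bash
python3 -c "
from h import *
plan2(8,0.6,1.4,lead=2)"
```

```text
t16.18 grasp [500.6  71.7 163.4] phi 0.430 r 54.8 Ft 6.2 Fr 1.9 Fz -3.6 rot [-3.117  0.033 -2.187] op 0.260
[[[6.2, 17.2, -0.6], np.float64(0.098), 0.26], [[-0.4, 6.0, -0.1], np.float64(0.098), 0.26], [[-0.4, 6.0, -0.1], np.float64(0.098), 0.26], [[-0.4, 6.0, -0.1], np.float64(0.098), 0.26], [[-0.5, 6.0, -0.0], np.float64(0.098), 0.26], [[-0.5, 6.0, -0.0], np.float64(0.098), 0.26], [[-0.5, 6.0, 0.0], np.float64(0.098), 0.26], [[-0.5, 6.0, 0.0], np.float64(0.098), 0.26]]
j6 -2.4
```

step_arm([
  [[1.5,6.5,1.5],0.05,0.26],
  [[1,6.5,1.5],0.08,0.26],
  [[1,6.5,1],0.08,0.26],
  [[1,6.5,1],0.09,0.26],
  [[0.5,6.5,1],0.1,0.26],
  [[0,6.5,1],0.1,0.26],
])

```text
clock: 16.92
eef_pos: [470.7, 92.1, 318.3]
tcp_rot: [-3.121, 0.061, -2.7]
contact_force: [1.5, -6.1, -0.4]
opening: 0.259
```

```bash
python3 -c "
from h import *
plan2(8,1.0,1.8,lead=2)"
```

```text
t16.93 grasp [480.7  93.4 163.6] phi 0.990 r 51.2 Ft 5.9 Fr 2.1 Fz -0.4 rot [-3.121  0.061 -2.7  ] op 0.259
[[[9.8, 7.3, -0.7], np.float64(0.084), 0.26], [[0.2, 6.0, -0.1], np.float64(0.084), 0.26], [[0.1, 6.0, -0.1], np.float64(0.084), 0.26], [[-0.0, 6.1, -0.0], np.float64(0.084), 0.26], [[-0.1, 6.0, 0.0], np.float64(0.084), 0.26], [[-0.2, 6.0, 0.1], np.float64(0.084), 0.26], [[-0.3, 6.0, 0.1], np.float64(0.084), 0.26], [[-0.4, 6.0, 0.1], np.float64(0.084), 0.26]]
j6 -1.82
```

The pads have drifted inward (r ≈ 51) because the yaw leads the crank. I'll back off, recentre radially and resume with a slight yaw lag.

step_arm([
  [[0,-3,0],-0.1,0.3],
  [[9,0,2],-0.1,0.3],
  [[1.5,0,2],0,0.26],
  [[0.5,6,1],0.05,0.26],
  [[0.5,6.5,1],0.09,0.26],
  [[0.5,6.5,1],0.09,0.26],
  [[0.5,6.5,1],0.09,0.26],
  [[0.5,6.5,1],0.09,0.26],
])

```text
clock: 17.92
eef_pos: [452.5, 110.5, 315.9]
tcp_rot: [-3.13, 0.085, -2.93]
contact_force: [1.1, -7.0, 3.9]
opening: 0.262
```

```bash
python3 -c "
from h import *
plan2(8,1.2,2,lead=2)"
```

```text
t17.93 grasp [465.8 111.5 161.5] phi 1.399 r 58.6 Ft 7.1 Fr 0.2 Fz 3.9 rot [-3.13   0.085 -2.93 ] op 0.262
[[[2.0, -3.9, -0.1], np.float64(0.08), 0.26], [[0.3, 6.0, -0.1], np.float64(0.08), 0.26], [[0.2, 6.0, -0.0], np.float64(0.08), 0.26], [[0.1, 6.0, 0.0], np.float64(0.08), 0.26], [[-0.0, 6.0, 0.1], np.float64(0.08), 0.26], [[-0.1, 6.0, 0.1], np.float64(0.08), 0.26], [[-0.3, 6.0, 0.2], np.float64(0.08), 0.26], [[-0.4, 6.0, 0.2], np.float64(0.08), 0.26]]
j6 -1.53
```

step_arm([
  [[1,6.5,0],0.06,0.26],
  [[0.5,6.5,0],0.08,0.26],
  [[0.5,6.5,0],0.09,0.26],
  [[0.4,6.5,0],0.09,0.26],
  [[0.4,6.5,0],0.09,0.26],
  [[0.4,6.5,0],0.09,0.26],
])

```text
clock: 18.68
eef_pos: [449.0, 146.9, 316.8]
tcp_rot: [3.118, 0.081, 2.821]
contact_force: [-0.9, -6.1, -0.7]
opening: 0.26
```

```bash
python3 -c "
from h import *
s=st();cv2.imwrite('pics/s4.png',cv2.resize(grab_frame('scene')[160:310,240:390],None,fx=4,fy=4,interpolation=3))"
```

```text
t18.68 grasp [462.  146.5 162.3] phi 1.957 r 66.3 Ft 6.0 Fr -1.5 Fz -0.7 rot [3.118 0.081 2.821] op 0.260
```

View pics/s4.png

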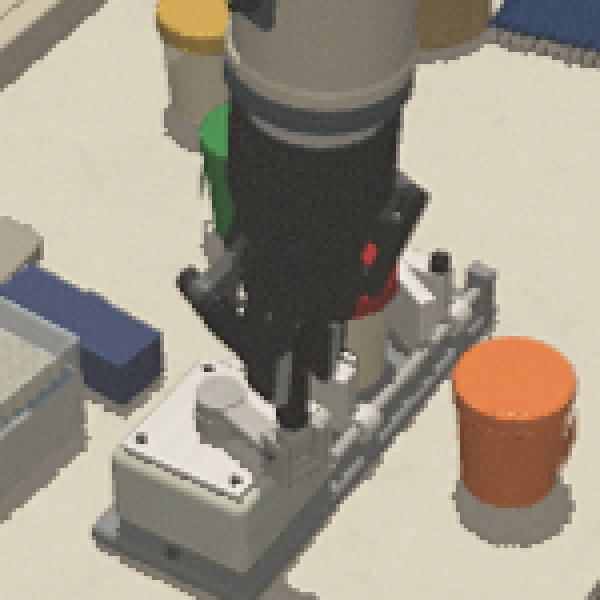

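The handle is upright between the pads and the crank is at about 1.9 rad, with free-running Ft ≈ 6 N. I'll continue with more frequent readings.

step_arm([
  [[-1.5,6,0],0.08,0.26],
  [[-1.2,6,0],0.1,0.26],
  [[-1.2,6,0],0.1,0.26],
])

```text
clock: 19.1
eef_pos: [458.2, 160.8, 317.1]
tcp_rot: [3.103, 0.068, 2.526]
contact_force: [-3.5, -5.7, -0.2]
opening: 0.26
```

```bash
python3 -c "
from h import *
st()"
```

```text
t19.10 grasp [470.2 159.7 162.6] phi 2.192 r 65.5 Ft 6.7 Fr -0.4 Fz -0.2 rot [3.103 0.068 2.526] op 0.260
```

step_arm([
  [[-1.2,6,0],0.1,0.26],
  [[-1,6,0],0.1,0.26],
])

```text
clock: 19.35
eef_pos: [465.8, 168.0, 317.3]
tcp_rot: [3.096, 0.057, 2.317]
contact_force: [-4.8, -4.8, 0.9]
opening: 0.257
```

```bash
python3 -c "
from h import *
st()"
```

```text
t19.35 grasp [476.9 166.3 162.7] phi 2.337 r 64.6 Ft 6.8 Fr 0.1 Fz 0.9 rot [3.096 0.057 2.317] op 0.257
```

step_arm([
  [[-0.8,4,0],0.04,0.26],
  [[-0.6,4,0],0.06,0.26],
])

```text
clock: 19.6
eef_pos: [471.2, 171.4, 317.3]
tcp_rot: [3.097, 0.05, 2.211]
contact_force: [-5.3, -3.9, 2.1]
opening: 0.257
```

```bash
python3 -c "
from h import *
st()"
```

```text
t19.60 grasp [481.3 169.3 162.6] phi 2.419 r 63.8 Ft 6.6 Fr 0.6 Fz 2.1 rot [3.097 0.05  2.211] op 0.257
```

step_arm([
  [[-0.8,4,0],0.06,0.26],
  [[-0.6,4,0],0.06,0.26],
])

```text
clock: 19.85
eef_pos: [476.8, 174.1, 317.3]
tcp_rot: [3.098, 0.043, 2.086]
contact_force: [-5.1, -2.3, 0.9]
opening: 0.257
```

```bash
python3 -c "
from h import *
st()"
```

```text
t19.85 grasp [486.  171.6 162.6] phi 2.498 r 62.6 Ft 5.5 Fr 1.2 Fz 0.9 rot [3.098 0.043 2.086] op 0.257
```

step_arm([
  [[-0.3,4,0],-0.02,0.26],
  [[-0.2,4.5,0],0.02,0.26],
  [[-0.2,4.5,0],0.05,0.26],
])

```text
clock: 20.23
eef_pos: [485.7, 178.8, 317.3]
tcp_rot: [3.107, 0.04, 2.031]
contact_force: [-5.4, -2.0, 1.0]
opening: 0.258
```

```bash
python3 -c "
from h import *
st()"
```

```text
t20.23 grasp [493.3 175.7 162.5] phi 2.633 r 62.0 Ft 5.7 Fr 0.9 Fz 1.0 rot [3.107 0.04  2.031] op 0.258
```

step_arm([
  [[0,4.5,0],0.05,0.26],
  [[0,4.5,0],0.05,0.26],
])

```text
clock: 20.48
eef_pos: [492.2, 181.9, 317.3]
tcp_rot: [3.109, 0.036, 1.925]
contact_force: [-5.8, -2.1, 1.6]
opening: 0.263
```

```bash
python3 -c "
from h import *
st()"
```

```text
t20.48 grasp [498.9 178.5 162.5] phi 2.733 r 62.1 Ft 6.1 Fr 0.4 Fz 1.6 rot [3.109 0.036 1.925] op 0.263
```

step_arm([
  [[0,4.5,0],0.05,0.26],
  [[0,4.5,0],0.06,0.26],
])

```text
clock: 20.72
eef_pos: [499.0, 184.3, 317.2]
tcp_rot: [3.112, 0.032, 1.81]
contact_force: [-6.1, -2.4, 1.9]
opening: 0.255
```

```bash
python3 -c "
from h import *
st()"
```

```text
t20.73 grasp [504.6 180.5 162.4] phi 2.832 r 62.0 Ft 6.5 Fr -0.4 Fz 1.9 rot [3.112 0.032 1.81 ] op 0.255
```

step_arm([
  [[0,4.5,0],0.05,0.26],
  [[0,4.5,0],0.06,0.26],
])

```text
clock: 20.98
eef_pos: [505.8, 185.9, 317.2]
tcp_rot: [3.116, 0.029, 1.694]
contact_force: [-8.3, -1.2, 3.3]
opening: 0.261
```

```bash
python3 -c "
from h import *
st()"
```

```text
t20.98 grasp [510.3 181.8 162.3] phi 2.926 r 61.7 Ft 8.4 Fr 0.6 Fz 3.3 rot [3.116 0.029 1.694] op 0.261
```

Ft has risen from about 6.1 to 8.4, so this may be the stop. Smaller steps now.

step_arm([
  [[0,1.8,0],0.02,0.26],
])

```text
clock: 21.1
eef_pos: [506.8, 185.9, 317.2]
tcp_rot: [3.119, 0.029, 1.671]
contact_force: [-7.2, -0.7, 2.5]
opening: 0.258
```

```bash
python3 -c "
from h import *
st()"
```

```text
t21.10 grasp [510.7 181.8 162.3] phi 2.933 r 61.6 Ft 7.2 Fr 0.8 Fz 2.5 rot [3.119 0.029 1.671] op 0.258
```

step_arm([
  [[0,3.5,0],0.03,0.26],
])

```text
clock: 21.22
eef_pos: [509.1, 186.2, 317.1]
tcp_rot: [3.122, 0.029, 1.639]
contact_force: [-8.7, 0.3, 2.8]
opening: 0.261
```

```bash
python3 -c "
from h import *
st()"
```

```text
t21.23 grasp [512.4 181.9 162.2] phi 2.959 r 61.4 Ft 8.5 Fr 1.9 Fz 2.8 rot [3.122 0.029 1.639] op 0.261
```

step_arm([
  [[0,3.5,0],0.03,0.26],
])

```text
clock: 21.35
eef_pos: [511.3, 186.3, 317.1]
tcp_rot: [3.126, 0.028, 1.607]
contact_force: [-9.6, 0.7, 3.9]
opening: 0.259
```

```bash
python3 -c "
from h import *
st()"
```

```text
t21.35 grasp [514.  182.  162.1] phi 2.985 r 61.3 Ft 9.4 Fr 2.2 Fz 3.9 rot [3.126 0.028 1.607] op 0.259
```

Ft is now 9.4 N, about 3.3 N above the free-running 6.1 N. The slope from onset (~2.82 rad) to 2.985 rad also gives about 16 N of clamping. I stop here, open and lift clear.

step_arm([
  [[0,-2,0],0,0.4],
  [[0,0,0],0,0.45],
  [[0,0,0],0,0.45],
  [[0,0,-25],0,0.45],
  [[0,0,-40],0,0.45],
  [[0,0,-50],0,0.45],
  [[40,0,-20],0,0.45],
  [[50,0,0],0,0.45],
  [[50,0,0],0,0.45],
  [[0,0,0],0,0.45],
])

```text
clock: 22.6
eef_pos: [503.3, 333.8, 455.5]
tcp_rot: [3.117, 0.024, 1.605]
contact_force: [0.8, 0.1, 0.0]
opening: 0.453
```

```bash
python3 -c "
from h import *
s=st()
print(proj('scene',[[523.5-60*np.sin(a),121.5-60*np.cos(a),z] for a in (2.9,2.95) for z in (98,179)]))
print(proj('top',[[523.5-60*np.sin(a),121.5-60*np.cos(a),z] for a in (2.9,2.95) for z in (98,179)]))
a=cv2.resize(grab_frame('scene')[180:310,245:375],None,fx=4,fy=4,interpolation=3)
t=cv2.resize(grab_frame('top')[200:265,262:332],None,fx=4,fy=4,interpolation=3)
c=np.zeros((520,800,3),np.uint8);c[:,:520]=a;c[:260,520:]=t;cv2.imwrite('pics/f.png',c)"
```

```text
t22.60 grasp [507.2 330.2 300.6] phi 3.063 r 209.3 Ft -0.9 Fr 0.0 Fz 0.0 rot [3.117 0.024 1.605] op 0.453
[[283.78136027 274.11004254]
 [281.91823994 243.41074822]
 [282.3593011  273.76224474]
 [280.43104663 243.06642767]]
[[267.34151855 237.125781  ]
 [263.447293   233.23198742]
 [267.07405799 235.79325524]
 [263.16318925 231.8123823 ]]
```

View pics/f.png

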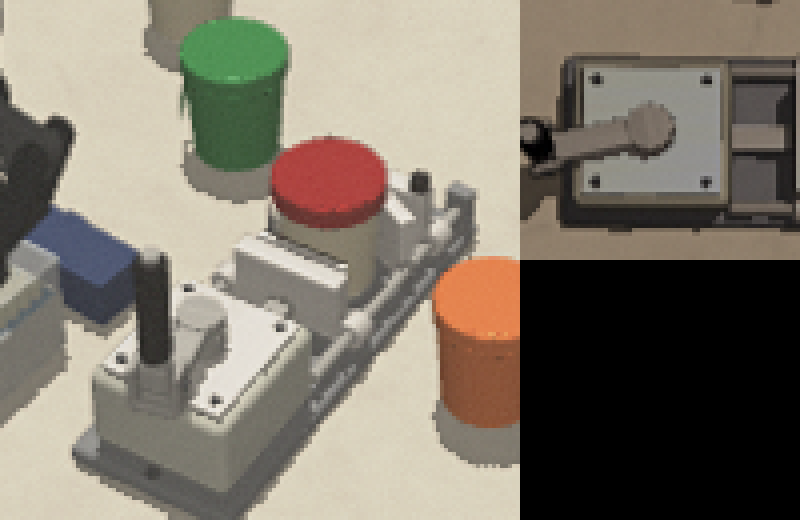

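The cup sits between jaw and V, and the crank is at about 2.95 rad. In the top inset the stem tip (535,132) is a couple of px short of its expected position, which may be a slight inward lean. I'll nudge the handle radially outward against its stop with shut fingers to be sure.

step_arm([
  [[-45,0,0],0,0],
  [[-45,0,0],0,0],
  [[-45,0,0],0,0],
  [[-43,1,0],0,0],
  [[0,0,40],0,0],
  [[0,0,0],0,0],
])

```text
clock: 23.45
eef_pos: [510.1, 139.8, 420.0]
tcp_rot: [3.117, 0.028, 1.598]
contact_force: [0.3, -0.3, 0.4]
opening: -0.001
```

```bash
python3 -c "
from h import *
s,p,g,R=st();print((R.T@(np.array([517.5,152,160])-g)).round(1), (R.T@np.array([-.19,.98,0])).round(3))"
```

```text
t23.45 grasp [514.1 135.6 265.1] phi 2.552 r 17.0 Ft -0.1 Fr -0.4 Fz 0.4 rot [3.117 0.028 1.598] op -0.001
[ 19.2   1.3 104.7] [ 0.984 -0.163 -0.032]
```

step_arm([
  [[14,1,0],0,0],
  [[0,0,50],-0.16,0],
  [[0,0,45],0,0],
  [[0,0,8],0,0],
  [[0,0,0],0,0],
])

```text
clock: 24.08
eef_pos: [517.1, 155.9, 322.4]
tcp_rot: [3.11, 0.03, 1.764]
contact_force: [0.2, 0.2, 0.6]
opening: -0.002
```

```bash
python3 -c "
from h import *
s,p,g,R=st();print((R.T@(np.array([512.4,180.5,g[2]])-g)).round(1), (R.T@np.array([-.19,.98,0])).round(3))"
```

```text
t24.07 grasp [522.7 152.3 167.6] phi 3.116 r 30.8 Ft -0.3 Fr 0.2 Fz 0.6 rot [3.11  0.03  1.764] op -0.002
[29.7 -4.7 -1. ] [ 0.998  0.002 -0.03 ]
```

step_arm([
  [[5,-4.7,0],0,0],
  [[2,0,0],0,0],
])

```text
clock: 24.32
eef_pos: [511.7, 163.0, 325.2]
tcp_rot: [3.106, 0.029, 1.763]
contact_force: [0.4, -0.7, -0.1]
opening: 0.001
```

step_arm([
  [[1.2,0,0],0,0],
  [[1.2,0,0],0,0],
])

```text
clock: 24.58
eef_pos: [511.4, 165.6, 326.5]
tcp_rot: [3.104, 0.03, 1.764]
contact_force: [0.6, -1.8, -0.7]
opening: -0.0
```

```bash
python3 -c "
from h import *
s,p,g,R=st();print((R.T@(np.array([512.4,180.5,g[2]])-g)).round(1))"
```

```text
t24.57 grasp [518.  162.1 171.7] phi 3.008 r 41.0 Ft -0.4 Fr -1.9 Fz -0.7 rot [3.104 0.03  1.764] op -0.000
[19.1 -2.  -0.6]
```

step_arm([
  [[1.2,0,1],0,0],
  [[1.2,0,0.5],0,0],
])

```text
clock: 24.82
eef_pos: [511.4, 167.4, 325.5]
tcp_rot: [3.103, 0.031, 1.764]
contact_force: [1.6, -7.8, 5.2]
opening: 0.001
```

step_arm([
  [[1.2,0,0.5],0,0],
  [[1.2,0,0.5],0,0],
])

```text
clock: 25.08
eef_pos: [511.9, 168.4, 325.4]
tcp_rot: [3.101, 0.035, 1.765]
contact_force: [1.8, -9.5, 6.5]
opening: -0.002
```

```bash
python3 -c "
from h import *
s,p,g,R=st();print((R.T@(np.array([512.4,180.5,g[2]])-g)).round(1))"
```

```text
t25.07 grasp [519.  164.3 170.7] phi 3.037 r 43.1 Ft -0.8 Fr -9.6 Fz 6.5 rot [3.101 0.035 1.765] op -0.002
[17.1 -3.4 -0.7]
```

It moved about 2 mm and then met the stop firmly (−9.6 N). I back off, lift and take a last look.

step_arm([
  [[-6,0,0],0,0],
  [[-4,0,-20],0,0],
  [[0,0,-50],0,0],
  [[0,0,-50],0,0],
  [[45,0,0],0,0],
  [[50,0,0],0,0],
  [[50,0,0],0,0],
  [[50,0,0],0,0],
  [[0,0,0],0,0],
  [[0,0,0],0,0],
])

```text
clock: 26.32
eef_pos: [470.2, 357.9, 442.1]
tcp_rot: [3.103, 0.029, 1.761]
contact_force: [-0.4, -0.1, 0.9]
opening: -0.001
```

```bash
python3 -c "
from h import *
s=st()
a=cv2.resize(grab_frame('scene')[180:310,245:375],None,fx=4,fy=4,interpolation=3)
t=cv2.resize(grab_frame('top')[200:265,250:320],None,fx=4,fy=4,interpolation=3)
c=np.zeros((520,800,3),np.uint8);c[:,:520]=a;c[:260,520:]=t;cv2.imwrite('pics/f2.png',c)"
```

```text
t26.32 grasp [477.  354.6 287.2] phi 2.945 r 237.7 Ft 0.4 Fr -0.0 Fz 0.9 rot [3.103 0.029 1.761] op -0.001
```

View pics/f2.png

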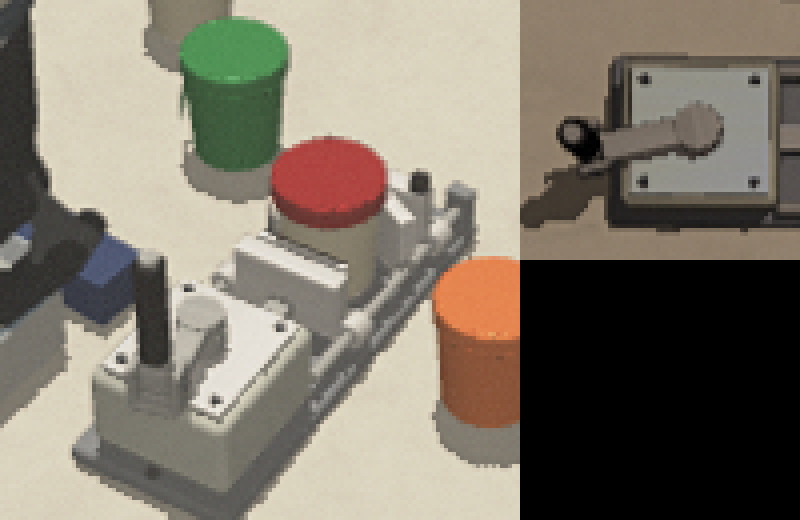

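The handle now stands upright: stem tip about (149,255) in the scene crop and (577,137) in the top inset, within 1–2 px of vertical. The crank and cup have not moved. Handing in.

```bash
python3 -c "
from rig import *
print(sign_off())"
```

```text
the job is handed in; nothing more can be done
None
```

The cup is clamped at an estimated 16 N and the handle stands upright at its stop. I handed the job in at about 26 s with the arm clear of everything.

- **Handle:** I folded it out in the gripper, but the pads slipped and it stopped slightly short. I finished with shut fingers: about 2.5 N while it swung, then over 8 N with no movement at the stop.
- **Crank:** I turned it clockwise with the pads loosely around the handle. The free-running force was about 6.1 N. It began to rise at about 2.82 rad, and I stopped near 2.95 rad at 9.4 N.
- **Clamp force:** The roughly 16 N is worked out from that rise in handle force and agrees with the crank travel past the onset. It is not measured directly, and readings scattered by about 0.5 N at the handle, which is about 3 N of clamping.
- **Correction:** After cranking, the pictures hinted at a slight inward lean of the handle. I pushed it outward about 2 mm until it met the stop firmly (9.6 N).
- **Last checks:** The final picture shows the handle within 1–2 px of vertical and the crank where I left it. The cup sits between jaw and V stop, and its green and orange look-alikes beside the clamp have not moved. The timer, forceps and marker were out of the arm's way but not in that close-up.

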